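# Twist a stuck stopper out of a slanted flask

### The arm

A 6-joint arm with a two-finger parallel gripper is mounted at the origin on the work surface. World frame = base frame: x ahead of the robot, y to its left, z up, the work surface at z = 0. Lengths are in mm, angles in rad, forces in N, time in s.
With the tool pointing down it reaches from about 400 to 925 mm from the base axis. Payload 12.5 kg.
Tool frame: the origin (TCP) lies at the very end of the fingers, on their centre line; the grasp point (between the pads) lies env.grip_point_offset behind it (env.grip_point_offset is the distance from the TCP to the grasp point, in mm); y points along the fingers, z is the direction in which the jaws open and shut, and the axes are right-handed (so a half turn about y gives the same grasp; the last joint's range is limited). The gripper opens to 95 mm and grips with 3 to 60 N. Pads are 20 mm wide; open, the fingers measure 119 mm over their backs; the gripper's body (75 mm by 180 mm) begins 59 mm behind the grasp point.
Start: joints at [1.147, 0.491, 1.559, -0, 1.092, -0.106], TCP at [195.282, 593.727, 214.661] pointing down, gripper open.
Joint ranges: [-3.1, 3.1], [-0.84, 2.19], [0.05, 2.79], [-1.13, 4.28], [0.06, 2.93], [-2.69, 2.69]. Speed limits (rad/s): [2.22, 2.22, 2.79, 3.14, 3.14, 3.14].

### API

Orientations are given as [roll, pitch, yaw] about the fixed x, y, z axes, in that order (R = Rz(yaw) Ry(pitch) Rx(roll)).
In Python, from cell import readout, read_camera, env, nets gives the robot as it stands.
- The arm moves only by the tool apply_moves, never from a script. Its argument "increments" is a list of rows, each a list of 3 entries, a list of its own where there are three numbers: the shift along the tool's x, y, z in cm, then the turn, a rotation vector about the tool's x, y, z in degrees, then the finger opening in cm, from 0 to 9.51. A call has exactly 5 rows; each row shifts and turns the pose as measured when the row begins, along the tool's axes as they then stand; what a row does not reach is not made up. A row lasts 1/8 s, in which the tool goes at most 62.5 mm and 10.7 degrees, less where a joint would pass 70% of its speed; a pose out of reach is approached as far as the arm can. A call with a gripper value outside its range is refused whole. The fingers move at their own pace and stop on an object; the grip force is fixed at half the most. Time passes only in rows, so rows that do not move let the fingers close, or fill a call up. It gives the time, the measured TCP pose, the force and the opening at its end, in the units of the state.
- readout.state(): the state, without advancing time (a new reading comes with each control period).
- read_camera(name): name is "scene" or "top" or "wrist"; returns a dict with "img" (384x512x3 uint8, red, green, blue), "vfov" (degrees; the focal length in pixels is half the picture's height over the tangent of half this angle, whatever the lens; pixels are square), "cx", "cy" (the principal point, pixels), "distortion" ([k1, k2, p1, p2, k3] as OpenCV has them; the pictures are not rectified), "rvec" (rotation vector, rad) and "tvec" (3), from world to camera coordinates, as OpenCV has them; the wrist camera has in their place "mount" (4x4, takes a point from camera to tool coordinates, whose origin is the TCP and whose axes are the tool frame's). Camera axes: x right, y down, z forward; pixel columns grow to the right and rows downward; lengths in mm; the calibration is good to about 2 mm. A picture is of the moment at which its call begins: read the wrist's pose just before it. There is no depth.
- env.job_done(): hands the job in, once; it reports no verdict.
Trained networks look in a picture, given as the dict that the camera call returned (one of the last four; its "shot" number tells which), for a name from the list of things; names that differ only in an ending like _2 or _b are one class to them, and where a whole thing is asked for, a point or a joint stands for the part that bears it (a point fixed in the world has none). Each returns a list of dicts, best first, with "confidence" (0 to 1); they miss things now and then, are a little off and sometimes report something else, mostly with a low value. They report only what shows in the picture. A call takes as long as a camera call. They do not tell look-alikes from the thing itself.
- nets.look_for(picture, thing): "point" ([x, y, z] in mm, in the coordinates of the camera as it stood for that picture, good to about 4 mm: the middle of the surface that is visible of it).
- nets.mark_of(picture, thing): "point" ([x, y, z] in mm, in the coordinates of the camera as it stood for that picture, good to about 4 mm: a listed point, or the origin of a listed thing).
The state is a dict: "t": time; "joints": joint angles; "qvel": joint speeds; "tau": joint torques, N m; "eef_pos": TCP position; "tcp_rot": TCP orientation; "ft_force": force on the tool from outside, world axes, zero at the start; "moment": the same for the moment, N m; "opening": opening from 0.0 (shut) to 1.0 (fully open).
Only numpy, scipy, OpenCV 4.12 (cv2) and the standard library are available. Lean on these libraries where they do the work, as an engineer would, in place of code of your own. Each camera call takes 0.05 s, during which the arm holds its last target. There are 200 camera calls.

### The job

The stopper in the slanting neck of the flask is stuck: twist it one way or the other under a gentle pull until it lets go, then draw it straight out along the neck without dragging the flask out of its cradle. Stand it foot down in the low steel cup, leaning is fine, without dropping it, and let go. Leave the flask home in its cradle, the cup upright in its place and everything else where it stands.

Things in the scene. Friction and masses are not known exactly. Their poses are not given: they have to be found in the camera images.
- stopper: white tapered stopper, 60 g, in the flask's neck. Origin on its axis under its collar; z along its axis, out of the flask (leaning 35 deg while seated). Collar 34 mm dia, 6 thick; above it a flat thumb piece, z 6 to 42 mm, 24 wide along x, 12 thick along y: pinch across y. Below: taper 25 to 16 mm dia, stem, two round keys along x (24 mm tip to tip, 5 dia, z -30 to -36), 8 mm round-ended square foot to z -45
- stopper_grip (a point): point to pinch, on the stopper's axis 28 mm above its origin; axes as the stopper's. Turning it takes 0.12 N m to break the seat, then about 0.1 under a 10 N pull. After 1.5 mm of pull the keys catch under a lip in the neck, however hard one pulls, until it is turned into line with the lip's two opposite notches; then it slides out freely
- stopper_foot (a point): centre of the stopper's foot end, 45 mm below its origin. The notches' angle is hidden and new each time: the stopper lets go when turned about its axis, to one side or the other, by somewhere from 0.25 to 1.25 rad from its start. The window is about 0.7 rad wide; beyond it the keys catch again, so turn in small steps under a light pull and feel for the pull to vanish
- neck_mouth (a point): centre of the mouth of the flask's neck, a grey tube of 38 mm outer diameter, 27 mm bore and 58 mm length on an amber flask (90 mm ball centred 100 mm below this point along the neck). z along the neck, outwards, 35 deg from vertical, leaning to the stand's -x. The stopper's collar rests on this rim
- flask (a joint): how far the flask is drawn out of its cradle along the neck, m: 0 home, at most 0.03. It weighs 0.5 kg and a spring holds it: it starts to move at about 8 N of pull along the neck, then yields 1.4 mm per further newton; let go, it slides home by itself. It cannot turn or shift otherwise
- stand: the flask's cradle, fixed to the bench: grey base plate 170 x 130 x 12 mm with a tilted steel bowl of 106 mm rim; origin at the centre of its underside, z up; the neck leans towards its -x. The neck's mouth is at (-57, 0, 182) mm in this frame
- cup: low round steel cup, 62 mm across the rim, 45 mm high, 3 mm wall, about 4 mm floor, 250 g, loose; origin at the centre of its underside, z up. It stands to the left or right of the cradle
- white_bottle: bystander: white plastic bottle, 66 mm across, 130 mm high, on the side of the cradle where the cup is not; origin at the centre of its underside, z up
- amber_bottle: bystander: amber glass bottle with blue cap, 72 mm across, 150 mm high; origin at the centre of its underside, z up
- weigh_dish: bystander: shallow white dish, 84 mm across, 14 mm high; origin at the centre of its underside, z up
- spatula: bystander: thin steel lab spatula lying flat, 190 mm long along its x, 5 mm thick
- vial0: bystander: small glass vial with black cap, 28 mm across, 55 mm high; origin at the centre of its underside, z up
- vial1: bystander: small glass vial with black cap, 28 mm across, 55 mm high; origin at the centre of its underside, z up
- vial2: bystander: small glass vial with black cap, 28 mm across, 55 mm high; origin at the centre of its underside, z up
Things that resemble listed ones, but are neither listed nor needed, are in the scene too. Leave any orange look-alike of the stopper alone.

How it is judged:
By the outcome, as a careful person would: the job done as asked, in the order asked, and still so for the second after the job is handed in, with the robot touching nothing.
It also fails if it takes over 54 s, if anything falls off the work surface, if the arm or the gripper's body presses on something with over 40 N, if the wrist force passes 120 N, or if a joint passes its speed limit or range.

## Working session

There is one attempt and no reset: what is moved stays moved. The work goes in short steps, Python scripts to look and compute and a tool call to move; the robot and the scene stay as the last step left them, time stands still between calls to the robot, and variables do not carry over. Pictures are saved under pics/ and viewed, about 8 in all and at most 12, crops included, and the job is handed in when it is done.

Besides the shell and the picture viewer there is one more tool, called after ">>>" as a command line: name --argument value ..., lists and objects as JSON in quotes. apply_moves: Moves the arm, as the interface text tells. Its arguments: {"type":"object","properties":{"increments":{"type":"array"}},"required":["increments"]}

```bash
ls; mkdir -p pics; cat > h.py <<'E'
import numpy as np, cv2
from scipy.spatial.transform import Rotation as R
from cell import readout, read_camera, env, nets
def toolT():
    s=readout.state(); T=np.eye(4); T[:3,3]=s['eef_pos']; T[:3,:3]=R.from_euler('xyz',s['tcp_rot']).as_matrix(); return T
def shot(name):
    T=toolT(); p=read_camera(name)
    if 'mount' in p: W=T@np.array(p['mount'])
    else:
        W=np.eye(4); r=cv2.Rodrigues(np.array(p['rvec'],float))[0]; W[:3,:3]=r.T; W[:3,3]=-r.T@np.array(p['tvec'],float).ravel()
    return p,W
def K(p):
    f=p['img'].shape[0]/2/np.tan(np.radians(p['vfov'])/2); return np.array([[f,0,p['cx']],[0,f,p['cy']],[0,0,1]])
def proj(p,W,X):
    Wi=np.linalg.inv(W); X=np.atleast_2d(X)
    return cv2.projectPoints(X.astype(float),cv2.Rodrigues(Wi[:3,:3])[0],Wi[:3,3],K(p),np.array(p['distortion'],float))[0].reshape(-1,2)
def find(p,W,n,k=3,f='mark_of'):
    out=[]
    for d in getattr(nets,f)(p,n)[:k]:
        X=W[:3,:3]@np.array(d['point'])+W[:3,3]; out.append((round(d['confidence'],2),X.round(1),proj(p,W,X)[0].round()))
    return out
def save(p,fn,box=None,s=1):
    im=p['img'][...,::-1]
    if box: x0,y0,x1,y1=box; im=im[y0:y1,x0:x1]
    cv2.imwrite('pics/'+fn,cv2.resize(im,None,fx=s,fy=s,interpolation=cv2.INTER_CUBIC))
E
python3 - <<'E'
from h import *
print(readout.state(), env.grip_point_offset)
ims=[]
for c in ['scene','top']:
    p,W=shot(c); ims.append(p['img'])
    print(c,W[:3,3].round())
    for n in ['stopper','stopper_grip','neck_mouth','stand','cup','white_bottle','amber_bottle','weigh_dish','spatula','vial0']:
        for r in find(p,W,n): print(n,*r)
    save(p,c+'0.png',s=1.5)
E
```

```text
pics
{'t': 0.0, 'joints': array([ 1.14736454e+00,  4.91572185e-01,  1.55944878e+00, -1.79219736e-05,
        1.09167679e+00, -1.05623450e-01]), 'qvel': array([-0.00056383,  0.00048767, -0.00214659,  0.0025505 , -0.00260136,
        0.00022937]), 'tau': array([ 1.20184170e-03, -6.12630486e+01, -2.58187097e+01,  6.92599732e-02,
        4.81508137e-02, -1.02142719e-04]), 'eef_pos': array([195.20163646, 593.48486395, 214.05412892]), 'tcp_rot': array([-1.57189695e+00,  1.00701859e-04, -3.17800119e-01]), 'ft_force': array([-0.73928678, -0.7243683 ,  0.26985252]), 'moment': array([-0.02670286, -0.00491307, -0.03097575]), 'opening': 0.999421339729791} 18.8
scene [ 886.  513. 1068.]
stopper 0.67 [508.4  58.8 178.7] [288. 196.]
stopper 0.53 [393.1  34.5  11. ] [314. 206.]
stopper 0.51 [561.6 -91.9  16.7] [238. 197.]
stopper_grip 0.73 [539.  -78.6  17.7] [247. 197.]
stopper_grip 0.6 [363.1  40.1  14.8] [324. 202.]
stopper_grip 0.19 [ 4.218e+02 -1.559e+02 -3.000e-01] [268. 165.]
neck_mouth 0.84 [506.7  57.4 183.6] [289. 195.]
neck_mouth 0.47 [565.8  55.3   1. ] [264. 242.]
stand 0.73 [565.7  56.
[... 814 characters left out ...]
_grip 0.64 [538.4 -78.3  11. ] [276. 213.]
neck_mouth 0.79 [505.7  63.2 184.3] [224. 215.]
stand 0.73 [562.   56.9   0.9] [232. 204.]
stand 0.22 [405.2 154.1  -3.7] [198. 256.]
cup 0.87 [ 4.675e+02 -2.829e+02  3.000e-01] [343. 238.]
white_bottle 0.69 [ 4.823e+02  2.650e+02 -2.000e-01] [162. 229.]
amber_bottle 0.63 [772.9 228.8  -2.1] [180. 138.]
weigh_dish 0.7 [663.1 315.    2.7] [150. 170.]
weigh_dish 0.33 [ 692.1 -218.1    3.3] [321. 165.]
spatula 0.63 [ 632.5 -380.1    0.7] [373. 185.]
spatula 0.63 [ 6.942e+02 -2.194e+02  5.000e-01] [321. 165.]
vial0 0.62 [ 693.6 -218.6    1.6] [321. 165.]
vial0 0.59 [403.8 154.3  -2.9] [197. 256.]
vial0 0.55 [ 4.188e+02 -1.603e+02 -3.000e-01] [303. 253.]
```

View pics/scene0.png

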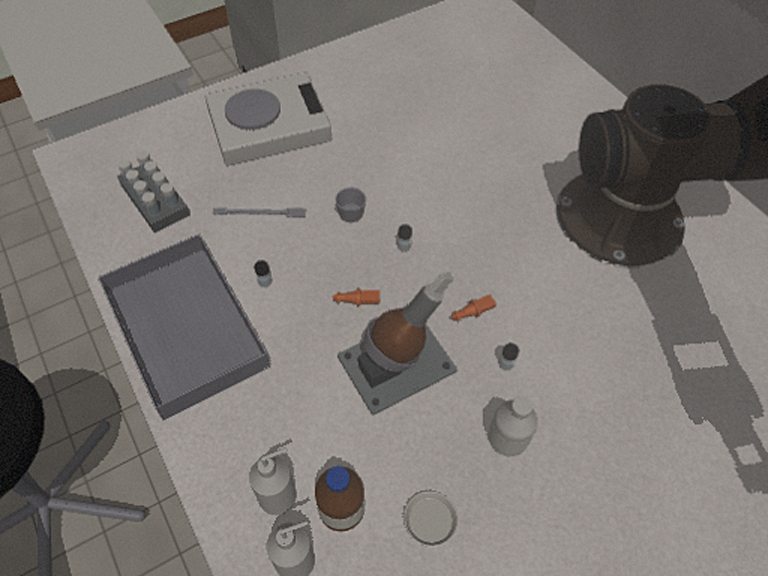

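```bash
python3 - <<'E'
from h import *
p,W=shot('top'); save(p,'top1.png',(130,120,400,320),2.9)
E
```

```text
(no output)
```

View pics/top1.png

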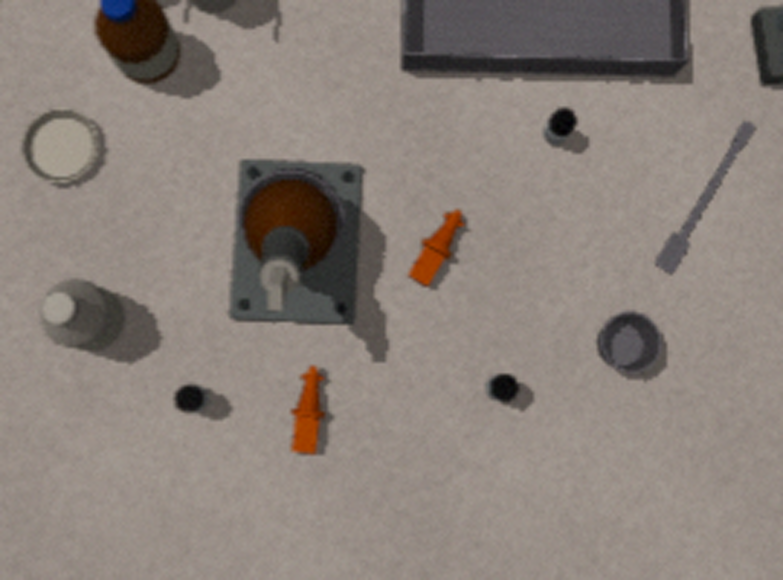

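The wanted one is the white stopper in the neck, at scene (288,196). The orange look-alikes at scene (238,197) and (316,205) are to be left alone. The cup is at about (467,-283). Next I plan a hover along the neck axis.

```bash
cat >> h.py <<'E'
from scipy.linalg import expm, logm
def axis(psi): return np.array([-np.sin(.6109)*np.cos(psi),-np.sin(.6109)*np.sin(psi),np.cos(.6109)])
def toolpose(tcp,y,z):
    y=np.array(y,float);y/=np.linalg.norm(y); z=np.array(z,float); z-=y*(y@z); z/=np.linalg.norm(z)
    T=np.eye(4);T[:3,:3]=np.c_[np.cross(y,z),y,z];T[:3,3]=tcp;return T
def plan(T1,N):
    T0=toolT(); D=expm(np.real(logm(np.linalg.inv(T0)@T1))/N)
    print('N',N,'cm',(D[:3,3]/10).round(3),'deg',np.degrees(R.from_matrix(D[:3,:3]).as_rotvec()).round(2))
    P=T0.copy()
    for i in range(N): P=P@D; print(P[:3,3].round(),end=' ')
    print()
def st():
    s=readout.state(); print('t',round(s['t'],2),'pos',s['eef_pos'].round(1),'F',s['ft_force'].round(1),'M',s['moment'].round(2),'op',round(s['opening'],3),'q',s['joints'].round(2))
E
python3 - <<'E'
from h import *
a=axis(0.0)
plan(toolpose(np.array([490,59,207])+a*130,-a,[0,1,0]),10)
plan(toolpose(np.array([490,59,207])+a*130,-a,[0,1,0]),15)
E
```

```text
N 10 cm [ 3.334 -0.186 -4.868] deg [ 0.56 -1.76 -3.47]
[212. 537. 217.] [230. 481. 220.] [249. 425. 225.] [270. 371. 232.] [292. 317. 241.] [315. 263. 251.] [339. 211. 264.] [364. 159. 278.] [390. 109. 295.] [415.  59. 313.] 
N 15 cm [ 2.207 -0.107 -3.257] deg [ 0.37 -1.18 -2.31]
[206. 556. 216.] [218. 518. 218.] [230. 481. 220.] [243. 444. 223.] [256. 407. 227.] [270. 371. 232.] [285. 335. 238.] [300. 299. 244.] [315. 263. 251.] [331. 228. 259.] [347. 194. 268.] [364. 159. 278.] [381. 125. 289.] [398.  92. 301.] [415.  59. 313.]
```

>>> apply_moves --increments '[[[2.5,-0.1,-3.6],[0.4,-1.3,-2.6],9.5],[[2.5,-0.1,-3.6],[0.4,-1.3,-2.6],9.5],[[2.5,-0.1,-3.6],[0.4,-1.3,-2.6],9.5],[[2.5,-0.1,-3.6],[0.4,-1.3,-2.6],9.5],[[2.5,-0.1,-3.6],[0.4,-1.3,-2.6],9.5]]'

```text
t: 1.78
eef_pos: [267.8, 383.0, 228.8]
tcp_rot: [-1.548, -0.235, -0.2]
ft_force: [0.9, -0.1, -0.7]
opening: 1.005
```

>>> apply_moves --increments '[[[2.5,-0.1,-3.6],[0.4,-1.3,-2.6],9.5],[[2.5,-0.1,-3.6],[0.4,-1.3,-2.6],9.5],[[2.5,-0.1,-3.6],[0.4,-1.3,-2.6],9.5],[[2.5,-0.1,-3.6],[0.4,-1.3,-2.6],9.5],[[2.5,-0.1,-3.6],[0.4,-1.3,-2.6],9.5]]'

```text
t: 2.4
eef_pos: [358.2, 181.1, 272.2]
tcp_rot: [-1.553, -0.474, -0.078]
ft_force: [0.3, -0.3, -0.6]
opening: 0.998
```

```bash
python3 - <<'E'
from h import *
st()
a=axis(0.0)
plan(toolpose(np.array([490,59,207])+a*130,-a,[0,1,0]),5)
E
```

```text
t 2.4 pos [358.2 181.1 272.2] F [ 0.3 -0.3 -0.6] M [0.09 0.19 0.03] op 0.998 q [ 0.45 -0.04  2.21 -0.4   0.58 -0.75]
N 5 cm [ 1.505 -0.104 -2.383] deg [ 0.27 -0.78 -1.56]
[369. 156. 280.] [381. 132. 288.] [392. 107. 296.] [404.  83. 304.] [415.  59. 313.]
```

>>> apply_moves --increments '[[[1.6,-0.1,-2.5],[0.3,-0.8,-1.6],9.5],[[1.6,-0.1,-2.5],[0.3,-0.8,-1.6],9.5],[[1.6,-0.1,-2.5],[0.3,-0.8,-1.6],9.5],[[1.6,-0.1,-2.5],[0.3,-0.8,-1.6],9.5],[[1.0,-0.1,-1.8],[0.2,-0.6,-1.2],9.5]]'

```text
t: 3.02
eef_pos: [415.9, 54.6, 316.0]
tcp_rot: [-1.57, -0.618, -0.001]
ft_force: [0.1, 0.2, 1.0]
opening: 0.998
```

```bash
python3 - <<'E'
from h import *
st()
p,W=shot('wrist'); print(W[:3].round(2))
for n in ['stopper','stopper_grip','neck_mouth','stand','stopper_foot']:
    for r in find(p,W,n): print(n,*r)
save(p,'w0.png',s=1.5)
for c in ['scene','top']:
    p,W=shot(c)
    for n in ['stopper','stopper_grip','neck_mouth','stand']:
        for r in find(p,W,n): print(c,n,*r)
E
```

```text
t 3.02 pos [415.9  54.6 316. ] F [0.1 0.2 1. ] M [ 0.06  0.42 -0.06] op 0.998 q [-0.04 -0.14  2.22  0.06  0.44 -1.66]
[[  0.     0.63   0.77 256.2 ]
 [  1.     0.    -0.    53.69]
 [ -0.     0.77  -0.63 412.49]]
stopper 0.95 [561.8 -93.3  21.5] [159. 113.]
stopper 0.64 [511.1  55.6 186.8] [258. 173.]
stopper_grip 0.8 [536.6 -74.5  14.6] [169.  96.]
stopper_grip 0.64 [492.8  58.6 201.9] [261. 172.]
neck_mouth 0.61 [511.4  57.3 181.3] [260. 169.]
stand 0.76 [566.3  56.1  -1.8] [258. 106.]
stopper_foot 0.79 [438.2  34.5  20.3] [241.  31.]
stopper_foot 0.69 [477.9 268.   -1.4] [414.  53.]
stopper_foot 0.58 [ 598.8 -114.    15.4] [152. 129.]
scene stopper 0.82 [392.   35.5  12.6] [315. 206.]
scene stopper 0.82 [562.9 -90.3  19.8] [238. 197.]
scene stopper 0.66 [508.9  58.  180.3] [288. 196.]
scene stopper_grip 0.79 [538.5 -78.3  16.3] [248. 197.]
scene stopper_grip 0.7 [365.3  39.2  14.9] [323. 202.]
scene neck_mouth 0.69 [507.9  58.  184.6] [288. 195.]
scene neck_mouth 0.27 [511.7  57.  182.8] [287. 196.]
scene stand 0.98 [566.2  58.5  -0. ] [265. 243.]
scene stand 0.67 [481.  265.9   1.6] [338. 292.]
top stopper 0.78 [558.4 -94.2  21.8] [282. 206.]
top stopper 0.6 [395.8  36.3  19.6] [236. 260.]
top stopper 0.43 [503.2  57.5 177.1] [226. 217.]
top stopper_grip 0.69 [369.8  37.5  15.9] [236. 269.]
top stopper_grip 0.53 [489.4  58.4 205.6] [225. 221.]
top stopper_grip 0.45 [538.6 -76.7  11.9] [275. 213.]
top neck_mouth 0.75 [506.8  58.9 183.8] [226. 215.]
top neck_mouth 0.72 [507.4  57.8 178.7] [226. 215.]
top stand 0.76 [564.8  54.9  -3.3] [233. 204.]
```

View pics/w0.png

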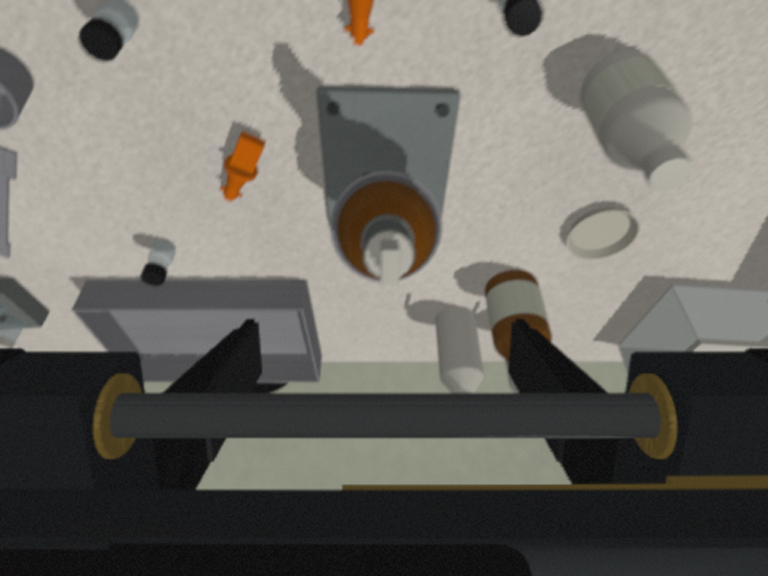

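```bash
python3 - <<'E'
from h import *
p,W=shot('wrist'); save(p,'w1.png',(215,110,305,195),6)
# overlay candidates
g=np.array([491,58.3,205.]);a=axis(0.0)
for psi in (0,.03,-.03): 
  o=g-28*axis(psi)
  print(psi,proj(p,W,[o,o+6*axis(psi),o+42*axis(psi),o-58*axis(psi)]).round(1).tolist())
E
```

```text
0 [[259.5, 168.1], [259.5, 169.3], [259.9, 177.8], [259.0, 157.9]]
0.03 [[259.9, 168.1], [259.9, 169.3], [259.7, 177.8], [260.2, 157.9]]
-0.03 [[259.0, 168.1], [259.2, 169.3], [260.2, 177.8], [257.8, 157.9]]
```

View pics/w1.png

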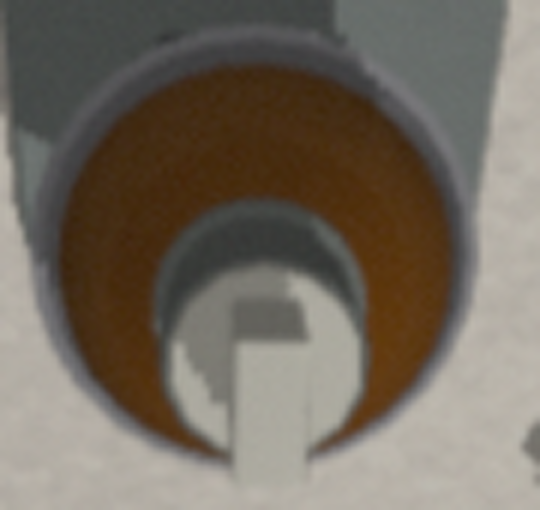

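```bash
python3 - <<'E'
from h import *
a=axis(-.02); o=np.array([507.3,58.2,182.3]); zz=np.array([-.02*0,1,0])
zz=np.array([np.sin(.02),np.cos(.02),0])
plan(toolpose(o+a*62,-a,zz),5); plan(toolpose(o+a*12.2,-a,zz),10)
E
```

```text
N 5 cm [-0.027  1.991  0.07 ] deg [-0.14  0.18  0.06]
[427.  57. 299.] [438.  57. 282.] [449.  58. 266.] [461.  58. 250.] [472.  59. 233.] 
N 10 cm [-0.015  1.493  0.032] deg [-0.07  0.09  0.03]
[424.  56. 303.] [432.  56. 291.] [441.  57. 278.] [449.  57. 266.] [458.  57. 254.] [466.  58. 242.] [475.  58. 229.] [483.  58. 217.] [492.  58. 205.] [500.  58. 192.]
```

>>> apply_moves --increments '[[[0,2.0,0.1],[-0.1,0.2,0.1],6],[[0,2.0,0.1],[-0.1,0.2,0.1],6],[[0,2.0,0.1],[-0.1,0.2,0.1],6],[[0,2.0,0.1],[-0.1,0.2,0.1],6],[[-0.1,1.5,0.1],[-0.1,0.2,0],6]]'

```text
t: 4.5
eef_pos: [471.5, 60.6, 236.2]
tcp_rot: [-1.566, -0.613, -0.023]
ft_force: [-0.1, -0.4, 1.4]
opening: 0.636
```

```bash
python3 - <<'E'
from h import *
st()
a=axis(-.02); o=np.array([507.3,58.2,182.3]); zz=np.array([np.sin(.02),np.cos(.02),0])
plan(toolpose(o+a*12.2,-a,zz),5)
p,W=shot('wrist'); save(p,'w2.png',(180,100,340,280),3.3)
for n in ['stopper_grip','neck_mouth']:
    for r in find(p,W,n): print(n,*r)
print(proj(p,W,[o,o+42*a]))
E
```

```text
t 4.5 pos [471.5  60.6 236.2] F [-0.1 -0.4  1.4] M [0.02 0.35 0.02] op 0.636 q [-0.01  0.1   2.27 -0.02  0.17 -1.54]
N 5 cm [-0.033  1.051 -0.035] deg [-0.04 -0.03  0.02]
[477.  60. 227.] [483.  60. 219.] [489.  59. 210.] [495.  59. 201.] [500.  58. 192.] 
stopper_grip 0.92 [537.9 -76.1  16.3] [142. 102.]
stopper_grip 0.69 [492.   62.5 201.8] [261. 204.]
[[255.1995199  195.38748186]
 [255.16536699 214.71271144]]
```

View pics/w2.png

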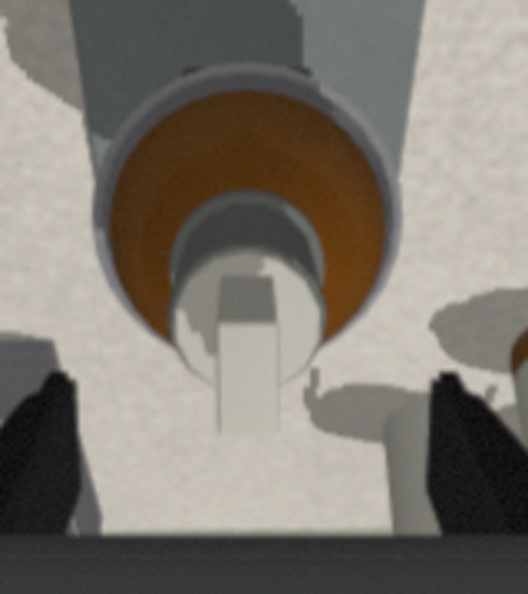

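```bash
python3 - <<'E'
from h import *
a=axis(-.02); o=np.array([507.3,58.2,182.3]); zz=np.array([np.sin(.02),np.cos(.02),0])
l=.6109-.12; y=-np.array([-np.sin(l)*np.cos(-.02),-np.sin(l)*np.sin(-.02),np.cos(l)])
T=toolpose(o+a*33+18.8*y,y,zz); plan(T,5)
print('axis in tool',T[:3,:3].T@a)
E
```

```text
N 5 cm [-0.02   1.019 -0.034] deg [-0.04 -0.02  1.38]
[477.  60. 228.] [482.  60. 219.] [487.  59. 211.] [492.  59. 202.] [497.  58. 193.] 
axis in tool [-0.11971221 -0.99280864  0.        ]
```

>>> apply_moves --increments '[[[0,1.0,0],[0,0,1.9],6],[[0,1.0,0],[0,0,1.9],6],[[0,1.0,0],[0,0,1.9],6],[[-0.0,1.0,0],[0,0,1.5],6],[[-0.0,0.6,0],[0,0,0],6]]'

```text
t: 5.28
eef_pos: [497.0, 60.1, 196.4]
tcp_rot: [-1.566, -0.48, -0.022]
ft_force: [0.4, 0.1, -0.5]
opening: 0.631
```

```bash
cat > t.py <<'E'
from h import *
st()
a=axis(-.02); o=np.array([507.3,58.2,182.3]); zz=np.array([np.sin(.02),np.cos(.02),0])
l=.6109-.12; y=-np.array([-np.sin(l)*np.cos(-.02),-np.sin(l)*np.sin(-.02),np.cos(l)])
T=toolpose(o+a*33+18.8*y,y,zz); plan(T,1)
T=toolT(); r=T[:3,:3].T
g=T[:3,3]-18.8*T[:3,1]
print('axis in tool',(r@a).round(3),'grip rel to o in (along a, off)',((g-o)@a).round(1),(r@(g-o-a*((g-o)@a))).round(1),'F along a',(readout.state()['ft_force']@a).round(1))
E
python3 t.py
```

```text
t 5.28 pos [497.   60.1 196.4] F [ 0.4  0.1 -0.5] M [ 0.06  0.27 -0.04] op 0.631 q [-0.01  0.22  2.19 -0.    0.26 -1.56]
N 1 cm [-0.147  0.337 -0.168] deg [-0.2  -0.1  -0.65]
[497.  58. 193.] 
axis in tool [-0.131 -0.991  0.003] grip rel to o in (along a, off) 36.1 [ 2.1 -0.3  1.6] F along a -0.6
```

>>> apply_moves --increments '[[[-0.15,0.3,-0.2],[0,0,-0.5],6],[[0,0.05,0],[0,0,0],2],[[0,0,0],[0,0,0],0],[[0,0,0],[0,0,0],0],[[0,0,0],[0,0,0],0]]'

```text
t: 5.9
eef_pos: [496.7, 58.0, 192.1]
tcp_rot: [-1.566, -0.489, -0.022]
ft_force: [0.3, 0.7, -0.2]
opening: 0.268
```

```bash
python3 t.py
```

```text
t 5.9 pos [496.7  58.  192.1] F [ 0.3  0.7 -0.2] M [ 0.02  0.23 -0.01] op 0.268 q [-0.02  0.22  2.2   0.01  0.23 -1.58]
N 1 cm [ 0.081 -0.032  0.045] deg [-0.2  -0.1  -0.14]
[497.  58. 193.] 
axis in tool [-0.122 -0.993  0.003] grip rel to o in (along a, off) 32.8 [-0.8  0.1 -0.5] F along a -0.4
```

>>> apply_moves --increments '[[[0,0,0],[0,0,0],0],[[0,0,0],[0,0,0],0],[[0,0,0],[0,0,0],0],[[0,0,0],[0,0,0],0],[[0,0,0],[0,0,0],0]]'

```text
t: 6.52
eef_pos: [496.7, 58.0, 192.3]
tcp_rot: [-1.566, -0.489, -0.022]
ft_force: [0.6, 0.0, 1.2]
opening: 0.125
```

```bash
python3 t.py
```

```text
t 6.53 pos [496.7  58.  192.3] F [0.6 0.  1.2] M [0.07 0.27 0.01] op 0.125 q [-0.02  0.22  2.2   0.01  0.23 -1.58]
N 1 cm [ 0.073 -0.017  0.039] deg [-0.2  -0.09 -0.12]
[497.  58. 193.] 
axis in tool [-0.122 -0.993  0.003] grip rel to o in (along a, off) 32.9 [-0.7  0.1 -0.5] F along a 0.6
```

>>> apply_moves --increments '[[[-0.02,-0.15,0],[0,0,0],0],[[-0.02,-0.15,0],[0,0,0],0],[[0,0,0],[0,0,0],0],[[0,0,0],[0,0,0],0],[[0,0,0],[0,0,0],0]]'

```text
t: 7.15
eef_pos: [495.3, 58.0, 194.0]
tcp_rot: [-1.566, -0.488, -0.022]
ft_force: [4.6, 0.0, -5.8]
opening: 0.126
```

```bash
python3 t.py
```

```text
t 7.15 pos [495.3  58.  194. ] F [ 4.6  0.  -5.8] M [0.13 0.06 0.04] op 0.126 q [-0.02  0.22  2.2   0.01  0.24 -1.58]
N 1 cm [0.105 0.202 0.047] deg [-0.2  -0.11 -0.16]
[497.  58. 193.] 
axis in tool [-0.123 -0.992  0.003] grip rel to o in (along a, off) 35.1 [-0.7  0.1 -0.5] F along a -7.4
```

>>> apply_moves --increments '[[[0,0,0.02],[0.6,5,0],0],[[0,0,0.02],[0.6,5,0],0],[[0,0,0.02],[0.6,5,0],0],[[0,0,0],[0,0,0],0],[[0,0,0],[0,0,0],0]]'

```text
t: 7.78
eef_pos: [495.6, 58.4, 193.8]
tcp_rot: [-1.396, -0.463, -0.321]
ft_force: [2.8, 0.5, -4.0]
opening: 0.125
```

```bash
python3 t.py
```

```text
t 7.78 pos [495.6  58.4 193.8] F [ 2.8  0.5 -4. ] M [0.18 0.12 0.08] op 0.125 q [-0.04  0.22  2.2   0.19  0.24 -1.5 ]
N 1 cm [0.098 0.17  0.02 ] deg [ -2.   -15.4   -0.22]
[497.  58. 193.] 
axis in tool [-0.124 -0.992  0.002] grip rel to o in (along a, off) 34.8 [-0.6  0.1 -0.8] F along a -4.9
```

>>> apply_moves --increments '[[[-0.01,-0.08,0.02],[0.6,5,0],0],[[0,-0.03,0.02],[0.6,5,0],0],[[0,-0.03,0.02],[0.6,5,0],0],[[0,0,0],[0,0,0],0],[[0,0,0],[0,0,0],0]]'

```text
t: 8.4
eef_pos: [495.9, 59.2, 194.5]
tcp_rot: [-1.248, -0.399, -0.6]
ft_force: [5.2, 1.1, -7.2]
opening: 0.122
```

```bash
python3 t.py
```

```text
t 8.4 pos [495.9  59.2 194.5] F [ 5.2  1.1 -7.2] M [ 0.09 -0.01  0.03] op 0.122 q [-0.06  0.21  2.21  0.37  0.23 -1.44]
N 1 cm [ 0.07   0.211 -0.062] deg [ -3.77 -30.39  -0.24]
[497.  58. 193.] 
axis in tool [-0.124 -0.992  0.001] grip rel to o in (along a, off) 35.2 [-0.   0.  -0.5] F along a -8.9
```

>>> apply_moves --increments '[[[0,-0.03,0.02],[0.6,5,0],0],[[0,-0.03,0.02],[0.6,5,0],0],[[0,-0.03,0.02],[0.6,5,0],0],[[0,0,0],[0,0,0],0],[[0,0,0],[0,0,0],0]]'

```text
t: 9.02
eef_pos: [496.7, 59.8, 195.2]
tcp_rot: [-1.127, -0.301, -0.858]
ft_force: [2.9, -0.4, -3.8]
opening: 0.13
```

```bash
python3 t.py
```

```text
t 9.03 pos [496.7  59.8 195.2] F [ 2.9 -0.4 -3.8] M [-0.06  0.17 -0.1 ] op 0.13 q [-0.08  0.21  2.22  0.56  0.22 -1.38]
N 1 cm [ 0.06   0.225 -0.169] deg [ -5.55 -45.37  -0.23]
[497.  58. 193.] 
axis in tool [-0.124 -0.992 -0.   ] grip rel to o in (along a, off) 35.3 [ 0.4 -0.1  0.1] F along a -4.7
```

>>> apply_moves --increments '[[[-0.02,-0.12,0],[0,0,0],0],[[-0.02,-0.12,0],[0,0,0],0],[[0,0,0],[0,0,0],0],[[0,0,0],[0,0,0],0],[[0,0,0],[0,0,0],0]]'

```text
t: 9.65
eef_pos: [495.8, 59.8, 196.5]
tcp_rot: [-1.13, -0.303, -0.854]
ft_force: [7.0, 0.5, -7.9]
opening: 0.122
```

```bash
python3 t.py
```

```text
t 9.65 pos [495.8  59.8 196.5] F [ 7.   0.5 -7.9] M [-0.05 -0.05 -0.07] op 0.122 q [-0.08  0.21  2.22  0.54  0.22 -1.36]
N 1 cm [ 0.078  0.389 -0.164] deg [ -5.47 -45.07  -0.25]
[497.  58. 193.] 
axis in tool [-0.124 -0.992 -0.001] grip rel to o in (along a, off) 36.9 [ 0.5 -0.1  0.1] F along a -10.5
```

>>> apply_moves --increments '[[[0,0,0.02],[0.6,5,0],0],[[0,0,0.02],[0.6,5,0],0],[[0,0,0.02],[0.6,5,0],0],[[0,0,0],[0,0,0],0],[[0,0,0],[0,0,0],0]]'

```text
t: 10.28
eef_pos: [496.9, 60.1, 197.6]
tcp_rot: [-1.039, -0.182, -1.092]
ft_force: [2.1, -0.2, -2.6]
opening: 0.126
```

```bash
python3 t.py
```

```text
t 10.28 pos [496.9  60.1 197.6] F [ 2.1 -0.2 -2.6] M [-0.21  0.18 -0.02] op 0.126 q [-0.09  0.21  2.24  0.75  0.21 -1.32]
N 1 cm [ 0.081  0.412 -0.299] deg [ -7.28 -60.06  -0.12]
[497.  58. 193.] 
axis in tool [-0.122 -0.993 -0.   ] grip rel to o in (along a, off) 37.2 [ 0.9 -0.1  1. ] F along a -3.3
```

>>> apply_moves --increments '[[[-0.03,-0.15,-0.05],[0,0,0],0],[[-0.03,-0.15,-0.03],[0,0,0],0],[[0,0,0],[0,0,0],0],[[0,0,0],[0,0,0],0],[[0,0,0],[0,0,0],0]]'

```text
t: 10.9
eef_pos: [494.8, 60.0, 200.3]
tcp_rot: [-1.039, -0.184, -1.089]
ft_force: [3.4, 0.5, -2.3]
opening: 0.124
```

```bash
python3 t.py
```

```text
t 10.9 pos [494.8  60.  200.3] F [ 3.4  0.5 -2.3] M [0.03 0.02 0.01] op 0.124 q [-0.09  0.2   2.24  0.73  0.21 -1.31]
N 1 cm [ 0.11   0.747 -0.278] deg [-7.280e+00 -5.983e+01 -4.000e-02]
[497.  58. 193.] 
axis in tool [-0.121 -0.993  0.001] grip rel to o in (along a, off) 40.5 [ 1.  -0.1  0.8] F along a -3.8
```

>>> apply_moves --increments '[[[-0.04,-0.25,0],[0,0,0],0],[[-0.04,-0.25,0],[0,0,0],0],[[-0.04,-0.25,0],[0,0,0],0],[[-0.03,-0.25,0],[0,0,0],0],[[0,0,0],[0,0,0],0]]'

```text
t: 11.52
eef_pos: [487.7, 60.5, 208.7]
tcp_rot: [-1.04, -0.184, -1.088]
ft_force: [0.3, 1.4, -0.6]
opening: 0.126
```

```bash
cat >> t.py <<'E'
print('world off',(g-o-a*((g-o)@a)).round(1))
E
python3 t.py; python3 - <<'E'
from h import *
p,W=shot('scene'); save(p,'s3.png',(220,120,360,260),4)
E
```

```text
t 11.53 pos [487.7  60.5 208.7] F [ 0.3  1.4 -0.6] M [-0.15  0.42  0.03] op 0.126 q [-0.09  0.17  2.24  0.66  0.23 -1.23]
N 1 cm [ 0.332  1.833 -0.209] deg [ -7.27 -59.81  -0.13]
[497.  58. 193.] 
axis in tool [-0.122 -0.993 -0.   ] grip rel to o in (along a, off) 51.6 [ 0.1 -0.   0.1] F along a -0.7
world off [ 0.2 -0.   0.1]
```

View pics/s3.png

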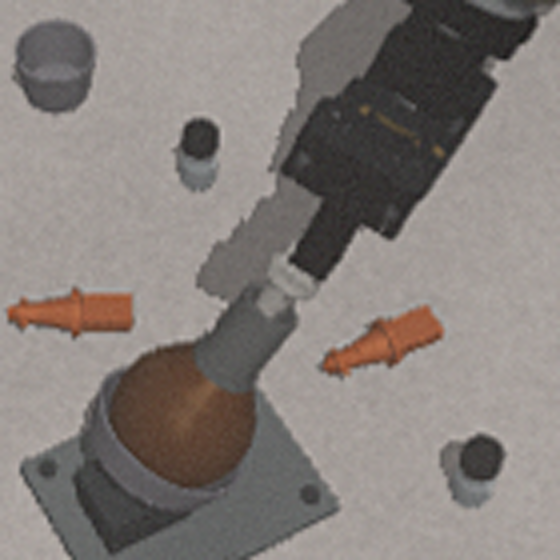

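The collar at crop pixel (293,276) is clear of the rim, the flask sits home, and the pull has gone. I'll continue straight out.

>>> apply_moves --increments '[[[-0.08,-0.7,0],[0,0,0],0],[[-0.08,-0.7,0],[0,0,0],0],[[-0.08,-0.7,0],[0,0,0],0],[[-0.08,-0.7,0],[0,0,0],0],[[-0.08,-0.7,0],[0,0,0],0]]'

```text
t: 12.2
eef_pos: [466.6, 60.7, 238.0]
tcp_rot: [-1.042, -0.183, -1.088]
ft_force: [0.6, 0.7, -1.3]
opening: 0.124
```

>>> apply_moves --increments '[[[-0.1,-0.9,0],[0,0,0],0],[[-0.1,-0.9,0],[0,0,0],0],[[-0.1,-0.9,0],[0,0,0],0],[[-0.1,-0.9,0],[0,0,0],0],[[-0.1,-0.9,0],[0,0,0],0]]'

```text
t: 12.82
eef_pos: [439.0, 60.7, 278.0]
tcp_rot: [-1.042, -0.183, -1.088]
ft_force: [-0.6, 0.7, 0.0]
opening: 0.123
```

```bash
python3 t.py; python3 - <<'E'
from h import *
from scipy.spatial.transform import Rotation
for c in ('scene','wrist','top'):
    p,W=shot(c)
    for n in ['stopper_foot','stopper','stopper_grip','neck_mouth','cup']:
        for r in find(p,W,n,4): print(c,n,*r)
    if c=='scene': save(p,'s4.png',(180,90,380,250),4)
E
```

```text
t 12.82 pos [439.   60.7 278. ] F [-0.6  0.7  0. ] M [-0.19  0.46  0.03] op 0.123 q [-0.11 -0.03  2.22  0.36  0.44 -0.93]
N 1 cm [ 1.307 10.247 -0.138] deg [ -7.21 -59.82  -0.21]
[497.  58. 193.] 
axis in tool [-0.123 -0.992 -0.002] grip rel to o in (along a, off) 136.3 [ 0.8 -0.1 -0.3] F along a 0.4
world off [ 0.1 -0.9  0.1]
scene stopper_foot 0.77 [473.4  54.4 230.6] [302. 176.]
scene stopper_foot 0.61 [438.6  38.6  19.3] [301. 212.]
scene stopper_foot 0.47 [ 602.2 -112.5   16.3] [221. 198.]
scene stopper_foot 0.21 [452.   55.2 263.1] [311. 164.]
scene stopper 0.7 [562.7 -91.4  18. ] [238. 197.]
scene stopper 0.55 [394.4  36.   13.3] [314. 206.]
scene stopper 0.52 [452.4  54.3 264.4] [311. 163.]
scene stopper_grip 0.55 [540.5 -79.7  19.4] [247. 197.]
scene stopper_grip 0.54 [367.7  39.2  17.2] [323. 202.]
scene stopper_grip 0.53 [436.7  55.3 288.6] [319. 154.]
scene neck_mouth 0.96 [505.5  58.5 184.3] [289. 195.]
scene cup 0.83 [ 465.8 -283.3    4.7] [234. 141.]
wrist stopper_foot 0.88 [476.2  53.4 227.5] [255. 215.]
wrist stopper 0.74 [451.9  52.4 268.5] [259. 238.]
wrist stopper
[... 182 characters left out ...]
75.5  15.8] [170. 232.]
wrist stopper_grip 0.44 [404.8 156.3   3.2] [155.  28.]
wrist neck_mouth 0.85 [508.4  56.7 180.6] [257. 197.]
wrist cup 0.31 [433.5  61.  287.2] [259. 236.]
top stopper_foot 0.67 [ 604.8 -116.6   16.6] [289. 191.]
top stopper_foot 0.62 [474.6  55.3 230.6] [225. 226.]
top stopper_foot 0.57 [439.3  34.1  19.6] [238. 245.]
top stopper 0.51 [393.6  35.5  20.7] [237. 261.]
top stopper 0.47 [560.3 -96.2  19.3] [282. 205.]
top stopper 0.46 [444.2  59.3 265.9] [221. 238.]
top stopper_grip 0.56 [428.5  54.3 294.5] [222. 245.]
top stopper_grip 0.52 [540.5 -77.7  15.4] [276. 212.]
top neck_mouth 0.67 [505.   60.3 182.8] [225. 216.]
top cup 0.58 [ 467.4 -284.5    1.4] [344. 238.]
```

View pics/s4.png

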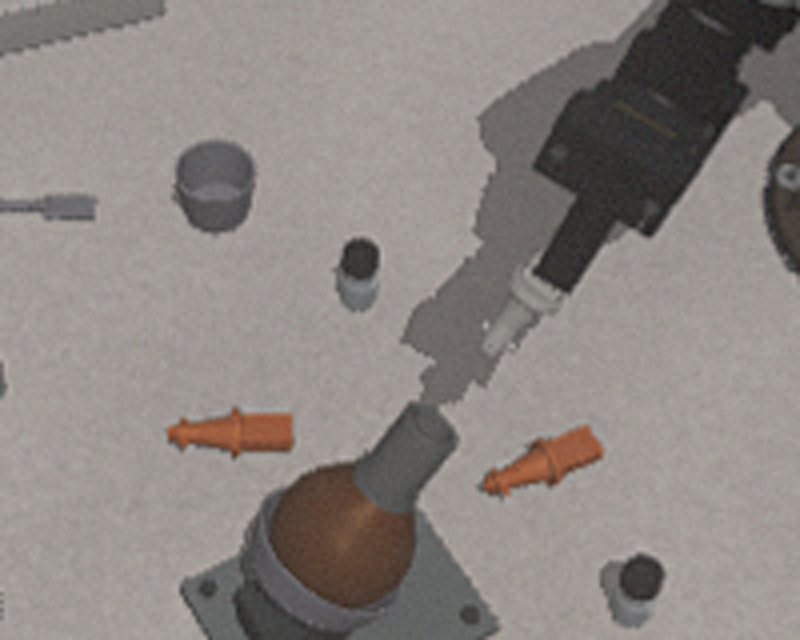

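```bash
cat > c.py <<'E'
from h import *
import sys
st()
T=toolT()
if len(sys.argv)>3: print('foot meas in tool',(T[:3,:3].T@(np.array([474.7,54.4,229.6])-T[:3,3])).round(1))
ft=np.array([9.6,58.6,-1.]); 
cup=np.array([467,-283.5,0.]); az=np.arctan2(cup[1],cup[0]); e=np.array([np.cos(az),np.sin(az),0]); up=np.array([0,0,1.])
th=.227-.123
y=-np.cos(th)*up+np.sin(th)*e; z=np.cross(up,e)
P=toolpose([0,0,0],y,z); P[:3,3]=cup+5*e+up*float(sys.argv[1])-P[:3,:3]@ft
plan(P,int(sys.argv[2])); F=(T@np.r_[ft,1])[:3]; print('foot now',F.round(1),'rel cup e,t',((F-cup)@e).round(1),((F-cup)@z).round(1),'s',(T[:3,:3]@[-.123,-.992,0]).round(3))
E
python3 c.py 110 12 1
```

```text
t 13.72 pos [439.4  60.7 277.4] F [ 0.5  0.5 -1.2] M [-0.1   0.44  0.02] op 0.123 q [-0.11 -0.03  2.22  0.36  0.43 -0.93]
foot meas in tool [12.9 58.4 -1.3]
N 12 cm [ 1.998  0.737 -2.093] deg [-2.09 -2.4   1.03]
[437.  34. 264.] [436.   7. 252.] [435. -21. 241.] [434. -49. 230.] [435. -77. 220.] [ 436. -105.  210.] [ 437. -134.  202.] [ 440. -162.  194.] [ 443. -191.  186.] [ 447. -220.  179.] [ 453. -248.  173.] [ 458. -277.  167.] 
foot now [473.5  57.5 228.9] rel cup e,t -171.4 294.8 s [-0.572  0.013  0.82 ]
```

>>> apply_moves --increments '[[[2.0,0.7,-2.1],[-2.1,-2.4,1.0],0],[[2.0,0.7,-2.1],[-2.1,-2.4,1.0],0],[[2.0,0.7,-2.1],[-2.1,-2.4,1.0],0],[[2.0,0.7,-2.1],[-2.1,-2.4,1.0],0],[[2.0,0.7,-2.1],[-2.1,-2.4,1.0],0]]'

```text
t: 14.35
eef_pos: [433.6, -80.0, 221.0]
tcp_rot: [-1.273, -0.189, -0.848]
ft_force: [1.3, -0.3, -0.7]
opening: 0.123
```

```bash
python3 c.py 110 7
```

```text
t 14.35 pos [433.6 -80.  221. ] F [ 1.3 -0.3 -0.7] M [-0.12  0.27  0.01] op 0.123 q [-0.46  0.12  2.17  0.37  0.6  -1.5 ]
N 7 cm [ 1.963  0.765 -2.06 ] deg [-2.06 -2.32  1.05]
[ 435. -108.  212.] [ 437. -136.  203.] [ 440. -164.  195.] [ 443. -192.  187.] [ 448. -221.  180.] [ 453. -249.  173.] [ 458. -277.  167.] 
foot now [459.1 -84.2 167.5] rel cup e,t -110.2 166.2 s [-0.416  0.031  0.908]
```

>>> apply_moves --increments '[[[2.0,0.8,-2.1],[-2.1,-2.3,1.0],0],[[2.0,0.8,-2.1],[-2.1,-2.3,1.0],0],[[2.0,0.8,-2.1],[-2.1,-2.3,1.0],0],[[2.0,0.8,-2.1],[-2.1,-2.3,1.0],0],[[1.8,0.6,-1.9],[-2.0,-2.2,1.0],0]]'

```text
t: 14.98
eef_pos: [447.6, -226.4, 178.8]
tcp_rot: [-1.497, -0.138, -0.628]
ft_force: [-0.4, -0.1, -0.6]
opening: 0.122
```

```bash
python3 c.py 110 2
```

```text
t 14.97 pos [ 447.6 -226.4  178.8] F [-0.4 -0.1 -0.6] M [-0.01  0.13 -0.03] op 0.122 q [-0.64  0.31  1.99  0.12  0.7  -1.67]
N 2 cm [ 1.802  0.717 -1.816] deg [-1.82 -2.3   1.06]
[ 453. -252.  173.] [ 458. -277.  167.] 
foot now [ 463.7 -234.   122.2] rel cup e,t -28.5 40.6 s [-0.252  0.092  0.963]
```

>>> apply_moves --increments '[[[1.6,0.7,-1.6],[-1.8,-2.3,1.0],0],[[1.6,0.6,-1.5],[-1.6,-2.0,1.0],0],[[0.2,0.1,-0.2],[0,0,0],0],[[0,0,0],[0,0,0],0],[[0,0,0],[0,0,0],0]]'

```text
t: 15.6
eef_pos: [458.9, -275.0, 166.3]
tcp_rot: [-1.567, -0.104, -0.551]
ft_force: [-0.4, -0.6, -1.0]
opening: 0.124
```

```bash
python3 c.py 80 5; python3 - <<'E'
from h import *
ims=[]
for c in ('scene','wrist','top'):
    p,W=shot(c)
    for n in ['stopper_foot','stopper','cup']:
        for r in find(p,W,n,4): 
            if r[1][1]<-200: print(c,n,*r)
    box={'scene':(190,90,290,190),'wrist':(196,120,316,240),'top':(290,190,390,290)}[c]
    x0,y0,x1,y1=box; ims.append(cv2.resize(p['img'][y0:y1,x0:x1,::-1],(390,390),interpolation=2))
cv2.imwrite('pics/m5.png',np.hstack(ims[:2]))
E
```

```text
t 15.6 pos [ 458.9 -275.   166.3] F [-0.4 -0.6 -1. ] M [0.06 0.08 0.01] op 0.124 q [-0.67  0.39  1.9   0.02  0.75 -1.71]
N 5 cm [-0.047  0.578 -0.043] deg [-0.04 -0.06  0.  ]
[ 459. -275.  160.] [ 459. -276.  155.] [ 459. -276.  149.] [ 459. -277.  143.] [ 458. -277.  137.] 
foot now [ 471.9 -283.8  109. ] rel cup e,t 4.3 2.3 s [-0.194  0.115  0.974]
scene stopper_foot 0.58 [ 470.7 -288.5  107.8] [231. 117.]
scene stopper 0.58 [ 466.4 -279.3  150.8] [233. 108.]
scene cup 0.9 [ 464.2 -285.6    5. ] [234. 140.]
wrist stopper_foot 0.58 [ 475.  -287.7  109.3] [255. 217.]
wrist stopper 0.76 [ 468.  -280.   156.7] [259. 238.]
wrist cup 0.93 [ 467.  -285.6    3.4] [253. 165.]
top cup 0.47 [ 467.3 -282.5    1.3] [343. 238.]
```

View pics/m5.png

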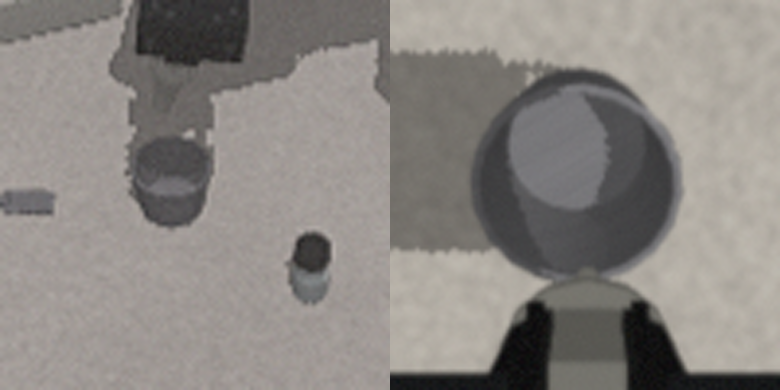

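>>> apply_moves --increments '[[[-0.12,1.2,-0.05],[0,0,0],0],[[-0.12,1.2,-0.05],[0,0,0],0],[[-0.12,1.2,0],[0,0,0],0],[[-0.1,1.1,0],[0,0,0],0],[[-0.1,1.0,0],[0,0,0],0]]'

```text
t: 16.82
eef_pos: [458.9, -276.4, 104.6]
tcp_rot: [-1.567, -0.103, -0.551]
ft_force: [0.1, 0.3, -0.6]
opening: 0.126
```

```bash
python3 c.py 10 5; python3 - <<'E'
from h import *
p,W=shot('wrist'); save(p,'w6.png',(176,90,336,260),3.4)
for n in ['stopper_foot','cup']:
    for r in find(p,W,n,4): print(n,*r)
E
```

```text
t 16.82 pos [ 458.9 -276.4  104.6] F [ 0.1  0.3 -0.6] M [ 0.02  0.06 -0.01] op 0.126 q [-0.67  0.48  1.96  0.03  0.6  -1.72]
N 5 cm [-0.077  0.741 -0.019] deg [-0.03 -0.06 -0.01]
[ 459. -277.   97.] [ 459. -277.   90.] [ 459. -277.   82.] [ 459. -277.   75.] [ 458. -277.   67.] 
foot now [ 471.7 -285.2   47.3] rel cup e,t 4.9 1.0 s [-0.193  0.115  0.974]
stopper_foot 0.87 [ 474.7 -287.3   47.5] [257. 216.]
stopper_foot 0.67 [ 600.6 -116.5   14.7] [496. 218.]
cup 0.82 [ 468.1 -287.2    2.4] [253. 188.]
```

View pics/w6.png

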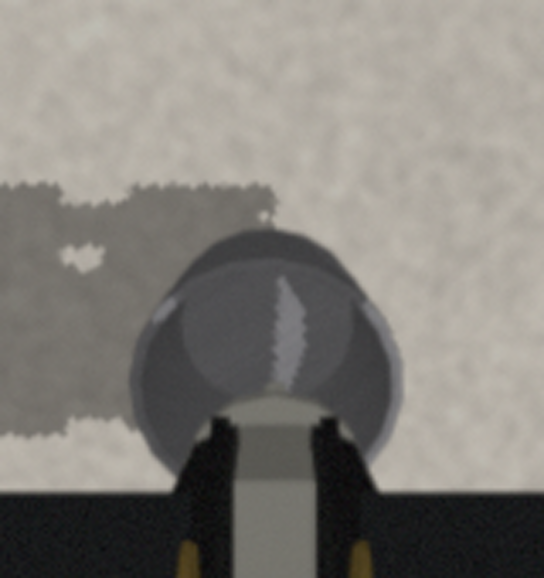

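>>> apply_moves --increments '[[[-0.08,0.8,-0.1],[0,0,0],0],[[-0.08,0.8,0],[0,0,0],0],[[-0.08,0.8,0],[0,0,0],0],[[-0.07,0.7,0],[0,0,0],0],[[-0.05,0.4,0],[0,0,0],0]]'

```text
t: 17.6
eef_pos: [458.7, -277.4, 68.2]
tcp_rot: [-1.567, -0.104, -0.551]
ft_force: [-0.0, 0.4, -0.6]
opening: 0.124
```

```bash
python3 c.py 4 1
```

```text
t 17.6 pos [ 458.7 -277.4   68.2] F [-0.   0.4 -0.6] M [0.06 0.04 0.02] op 0.124 q [-0.68  0.54  1.99  0.03  0.51 -1.72]
N 1 cm [-0.111  0.681  0.011] deg [-0.16 -0.28  0.03]
[ 458. -277.   61.] 
foot now [ 471.6 -286.3   10.9] rel cup e,t 5.4 -0.0 s [-0.194  0.115  0.974]
```

Now small steps down to contact.

>>> apply_moves --increments '[[[-0.02,0.2,0],[0,0,0],0],[[-0.02,0.15,0],[0,0,0],0],[[-0.01,0.1,0],[0,0,0],0],[[0,0.05,0],[0,0,0],0],[[0,0,0],[0,0,0],0]]'

```text
t: 18.23
eef_pos: [458.9, -277.6, 63.0]
tcp_rot: [-1.568, -0.105, -0.551]
ft_force: [0.4, 0.4, -0.9]
opening: 0.126
```

>>> apply_moves --increments '[[[0,0.07,0],[0,0,0],0],[[0,0.07,0],[0,0,0],0],[[0,0,0],[0,0,0],0],[[0,0,0],[0,0,0],0],[[0,0,0],[0,0,0],0]]'

```text
t: 18.85
eef_pos: [459.0, -277.7, 62.4]
tcp_rot: [-1.568, -0.106, -0.55]
ft_force: [-0.3, -0.1, 1.3]
opening: 0.123
```

>>> apply_moves --increments '[[[0,0.08,0],[0,0,0],0],[[0,0.08,0],[0,0,0],0],[[0,0,0],[0,0,0],0],[[0,0,0],[0,0,0],0],[[0,0,0],[0,0,0],0]]'

```text
t: 19.48
eef_pos: [459.0, -277.6, 62.3]
tcp_rot: [-1.568, -0.106, -0.55]
ft_force: [-0.7, 0.5, 3.3]
opening: 0.126
```

>>> apply_moves --increments '[[[-0.15,0.02,0],[0,0,-1.5],0],[[-0.15,0.02,0],[0,0,-1.5],0],[[0,0,0],[0,0,0],0],[[0,0,0],[0,0,0],0],[[0,0,0],[0,0,0],0]]'

```text
t: 20.1
eef_pos: [457.1, -276.7, 61.2]
tcp_rot: [-1.568, -0.16, -0.551]
ft_force: [-2.1, 0.5, 3.7]
opening: 0.125
```

```bash
python3 c.py 4 1
```

```text
t 20.1 pos [ 457.1 -276.7   61.2] F [-2.1  0.5  3.7] M [ 0.21  0.35 -0.02] op 0.125 q [-0.68  0.54  2.03  0.06  0.41 -1.75]
N 1 cm [0.134 0.017 0.028] deg [-0.13 -0.27  3.22]
[ 458. -277.   61.] 
foot now [ 472.7 -287.2    4.9] rel cup e,t 6.8 -0.2 s [-0.24   0.144  0.96 ]
```

>>> apply_moves --increments '[[[0,0,0],[0,0,0],1.4],[[0,0,0],[0,0,0],1.8],[[0,0,0],[0,0,0],2.4],[[0,0,0],[0,0,0],3.0],[[0,0,0],[0,0,0],3.6]]'

```text
t: 20.72
eef_pos: [457.5, -276.9, 61.0]
tcp_rot: [-1.568, -0.16, -0.55]
ft_force: [-0.4, -0.7, 1.0]
opening: 0.359
```

```bash
python3 c.py 4 1;  python3 - <<'E'
from h import *
p,W=shot('wrist'); save(p,'w7.png',(156,110,356,270),3.4)
for n in ['stopper_foot','stopper','stopper_grip','cup']:
    for r in find(p,W,n,4): print(n,*r)
E
```

```text
t 20.73 pos [ 457.5 -276.9   61. ] F [-0.4 -0.7  1. ] M [ 0.01  0.12 -0.02] op 0.359 q [-0.68  0.54  2.03  0.06  0.41 -1.75]
N 1 cm [ 0.092 -0.017  0.028] deg [-0.12 -0.27  3.22]
[ 458. -277.   61.] 
foot now [ 473.1 -287.5    4.7] rel cup e,t 7.3 -0.2 s [-0.24   0.144  0.96 ]
stopper 0.62 [ 459.2 -285.4   50.6] [248. 230.]
stopper_grip 0.91 [ 447.9 -272.1   69.6] [257. 223.]
cup 0.64 [ 465.3 -283.6    1.4] [256. 200.]
```

View pics/w7.png

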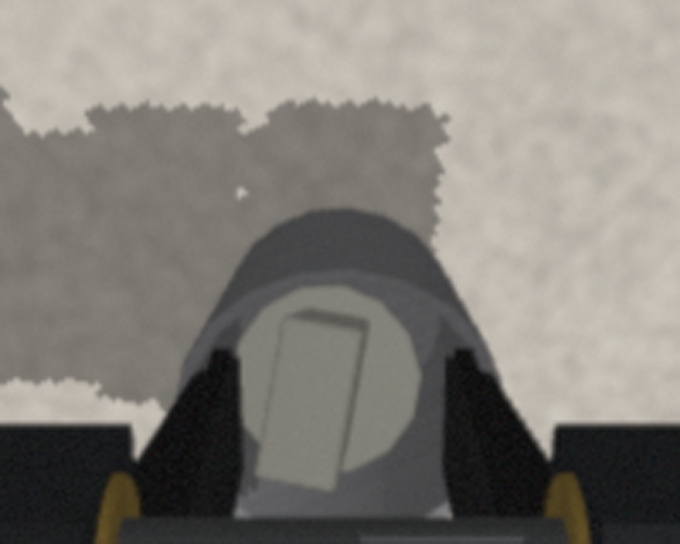

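>>> apply_moves --increments '[[[0,0,0],[0,0,0],5.0],[[0,0,0],[0,0,0],6.0],[[0,-0.3,0],[0,0,0],6.0],[[0,-1.0,0],[0,0,0],6.0],[[0,-2.0,0],[0,0,0],6.0]]'

```text
t: 21.6
eef_pos: [452.4, -273.8, 94.1]
tcp_rot: [-1.568, -0.158, -0.55]
ft_force: [-0.9, 0.4, 0.1]
opening: 0.628
```

>>> apply_moves --increments '[[[0,-2.5,0],[0,0,0],6.0],[[0,-2.5,0],[0,0,0],6.0],[[0,-2.5,0],[0,0,0],6.0],[[0,-2.5,0],[0,0,0],6.0],[[0,0,0],[0,0,0],6.0]]'

```text
t: 22.22
eef_pos: [437.9, -265.3, 200.4]
tcp_rot: [-1.569, -0.163, -0.55]
ft_force: [-0.3, 0.2, 1.1]
opening: 0.627
```

```bash
python3 - <<'E'
from h import *
st()
p,W=shot('wrist'); im=p['img'][90:290,156:356,::-1]
p2,W2=shot('scene'); im2=p2['img'][80:280,180:380,::-1]
cv2.imwrite('pics/m8.png',cv2.resize(np.hstack([im,im2]),None,fx=2,fy=2,interpolation=2))
for q,V,N in ((p,W,'w'),(p2,W2,'s')):
  for n in ['stopper','stopper_grip','cup','neck_mouth']:
    for r in find(q,V,n,4): print(N,n,*r)
E
```

```text
t 22.23 pos [ 437.9 -265.3  200.4] F [-0.3  0.2  1.1] M [0.04 0.08 0.02] op 0.627 q [-0.69  0.29  1.95  0.04  0.74 -1.73]
w stopper 0.73 [ 459.2 -281.9   49.1] [254. 173.]
w stopper 0.73 [558.6 -94.1  19.1] [446. 152.]
w stopper_grip 0.97 [534.6 -74.6  15.8] [455. 124.]
w stopper_grip 0.8 [ 446.8 -274.    69.7] [255. 168.]
w cup 0.58 [ 467.8 -283.7    2.5] [257. 165.]
s stopper 0.81 [391.2  35.7  14.7] [315. 205.]
s stopper 0.61 [ 459.1 -281.2   43.3] [236. 132.]
s stopper 0.53 [561.7 -91.3  17.3] [238. 197.]
s stopper_grip 0.81 [538.7 -81.   18. ] [247. 196.]
s stopper_grip 0.76 [366.4  38.6  18.7] [323. 201.]
s stopper_grip 0.47 [ 449.  -273.6   67.6] [240. 127.]
s cup 0.68 [ 466.2 -283.8    0.6] [234. 142.]
s neck_mouth 0.81 [504.9  57.5 184.8] [289. 194.]
```

View pics/m8.png

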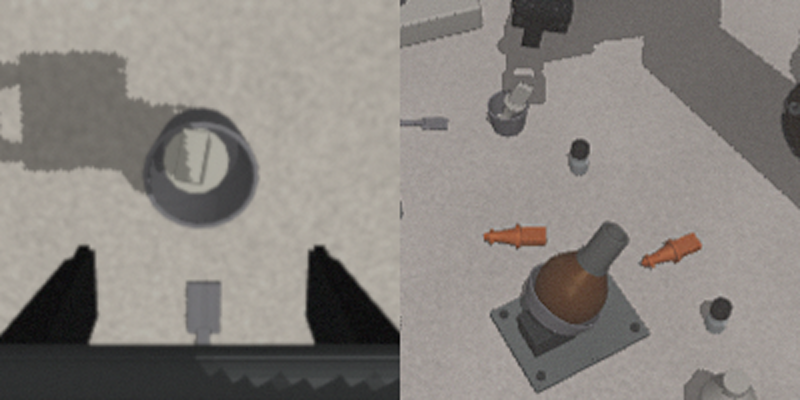

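The picture shows the stopper leaning foot down in the upright cup (left view, about (200,160)). The flask is home with an open neck at right view (605,245), and the orange ones are where they were.

```bash
python3 -c "
from h import *
print(env.job_done()); st()"
```

```text
the job is handed in; nothing more can be done
None
the job is handed in; nothing more can be done
```

The stopper is out of the flask and standing foot down in the steel cup, leaning on its wall. I handed the job in with the gripper clear, at about 22 s of the 54 s allowed; it reports no verdict.

- **Freeing the stopper:** I gripped the thumb piece and turned it about 60° (1.05 rad) one way under a 5–10 N pull, until the pull dropped away. Then I drew it straight out along the neck.
- **Placing it:** I lowered it into the cup until I felt about 3 N of contact, leaned it a few degrees towards the rim and opened the fingers. It tipped and turned slightly as it settled.
- **Last checks:**
  - The networks put the cup at about (467, -284), where it started, and the stopper's origin about 45 mm up inside it.
  - The neck mouth read within about 3 mm of its first readings, so the flask is home.
  - The orange look-alikes and the nearby vials looked unmoved in the last scene crop. I did not re-check the bystanders outside it one by one.
- **Disagreement:** the stopper foot's computed and camera positions differed by up to about 4 mm, which is within the networks' accuracy. No check failed.

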